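# Fold down the print's row of hold-down tabs

## Robot

A 7-joint arm with a two-finger parallel gripper is mounted at the origin on the work surface. World frame = base frame: x ahead of the robot, y to its left, z up, the work surface at z = 0. Lengths are in m, angles in rad, forces in N, time in s.
With the tool pointing down it reaches from about 0.4 to 0.85 m from the base axis. Payload 10.4 kg.
Tool frame: the origin (TCP) lies between the finger pads; the fingertips stand 22 mm ahead of it and the grasp point (between the pads) lies 3 mm ahead of it; z points along the fingers, y is the line along which they close (so a half turn about z gives the same grasp; the last joint's range is limited). The gripper opens to 85 mm and grips with 20 to 120 N. Pads are 22 mm wide; open, the fingers measure 114 mm over their backs; the gripper's body (76 mm by 85 mm) begins 54 mm behind the grasp point. The pads swing forward as they close: fully open they stand 13 mm farther back than shut.
Start: joints at [-1.226, 0.332, -0.065, 1.46, 0.022, 1.35, -0.088], TCP at [0.225, 0.583, 0.253] pointing down, gripper open.
Joint ranges: [-2.6, 2.6], [-0.5, 2.12], [-1.47, 1.34], [0.16, 2.42], [-1.27, 4.41], [0.06, 2.06], [-2.6, 2.6]. Speed limits (rad/s): [2.22, 2.22, 2.79, 2.79, 3.14, 3.14, 3.14].

## Interface

Orientations are given as a unit quaternion [x, y, z, w].
In Python, from workcell import manip, camera, ticket, boxes_of, outline_of gives the robot as it stands.
- The arm moves only by the tool carry_out, never from a script. Its argument "deltas" is a list of rows, each a list of 5 numbers: the shift along the tool's x, y, z as a fraction of full scale, then the turn about the tool's z as a fraction of full scale, then the opening, from -1 (shut) to 1 (fully open), so that 0 is half open. In form: [[tx, ty, tz, spin, gripper], ...]. A call has 1 to 20 rows; each row is the pose to reach, as a shift and turn from the pose commanded when the call began, along the tool's axes at that moment; what a row does not reach only later rows make up. Full scale, the value 1, is 150 mm for a shift and 30 degrees for a turn. A row lasts 1/8 s, in which the tool goes at most 62.5 mm and 10.7 degrees, less where a joint would pass 70% of its speed; a pose out of reach is approached as far as the arm can. A call with a number of a shift or a turn outside -1 to 1 is refused whole. A call with a gripper value outside its range is refused whole. The fingers move at their own pace and stop on an object; "force" is the grip in N (left out, the last holds). Time passes only in rows, so rows that repeat a pose let the fingers close. It gives the time, the measured TCP pose, the force, the opening and the grip force at its end, in the units of the state.
- manip.get_obs(): the state, without advancing time (a new reading comes with each control period).
- camera(name): name is "scene" or "top" or "wrist"; returns a dict with "img" (420x560x3 uint8, red, green, blue), "depth" (420x560 float32, m along the optical axis (not along the pixel's ray), 0 where there is no reading), "vertical_fov" (degrees; the focal length in pixels is half the picture's height over the tangent of half this angle, whatever the lens; pixels are square), "cx", "cy" (the principal point, pixels), "R" (3x3) and "t" (3): a world point X has camera coordinates R X + t. Camera axes: x right, y down, z forward; pixel columns grow to the right and rows downward; lengths in m; the calibration is good to about 2 mm. A picture is of the moment at which its call begins.
- ticket.hand_in(): hands the job in; it is judged then, once.
Trained networks look in a picture, given as the dict that the camera call returned (one of the last four; its "shot" number tells which), for a name from the list of things; names that differ only in an ending like _2 or _b are one class to them, and where a whole thing is asked for, a point or a joint stands for the part that bears it (a point fixed in the world has none). Each returns a list of dicts, best first, with "conf" (0 to 1); they miss things now and then, are a little off and sometimes report something else, mostly with a low value. They report only what shows in the picture. A call takes as long as a camera call.
- boxes_of(query, picture): "position" ([x, y, z] in m, in world coordinates, good to about 4 mm: the middle of the surface that is visible of it).
- outline_of(query, picture): "region" (420x560 bool, what is visible of it).
The state is a dict: "clock": time; "joint_pos": joint angles; "joint_velocities": joint speeds; "tau": joint torques, N m; "position": TCP position; "ee_rot": TCP orientation; "ft_force": force on the tool from outside, world axes, zero at the start; "torque": the same for the moment, N m; "grip_width": opening from 0.0 (shut) to 1.0 (fully open); "grasp_force": force on a finger pad.
Only numpy, scipy, OpenCV 4.12 (cv2) and the standard library are available. Lean on these libraries where they do the work, as an engineer would, in place of code of your own. Each camera call takes 0.05 s, during which the arm holds its last target. There are 200 camera calls.

## Task

Fix the print on its board: stroke a fingertip lightly along the row of upright steel tabs, from the robot's right-hand end to its left, so that the five tabs fold down one after the other and all lie flat on the print. Do not lift or shove the board, do not press hard, and do not touch the things standing around.

Things in the scene. Friction and masses are not known exactly. Their poses are not given: they have to be found in the camera images.
- board: mounting board of plain tan fibreboard, 200 x 320 x 12 mm, lying loose on the table (about 0.9 kg). Origin: centre of its underside; x across it (away from the robot at yaw 0), y along its long side (to the robot's left), z up. A white print with a red panel lies on its top (z = 12 mm) and belongs to it. An aluminium rail 14 mm wide and 3 mm high runs along its near long edge (x = -92 mm), and just inside the rail stands the row of five steel tabs
- pin1 (a point): hinge pin of tab 1 (1 is the rightmost as the robot sees it, 5 the leftmost); fixed on the board at x = -72, y = -122 mm, 3 mm above the board's top face (z = 15 mm). Axes as the board's
- pin2 (a point): hinge pin of tab 2 (1 is the rightmost as the robot sees it, 5 the leftmost); fixed on the board at x = -72, y = -72 mm, 3 mm above the board's top face (z = 15 mm). Axes as the board's
- pin3 (a point): hinge pin of tab 3 (1 is the rightmost as the robot sees it, 5 the leftmost); fixed on the board at x = -72, y = -22 mm, 3 mm above the board's top face (z = 15 mm). Axes as the board's
- pin4 (a point): hinge pin of tab 4 (1 is the rightmost as the robot sees it, 5 the leftmost); fixed on the board at x = -72, y = 28 mm, 3 mm above the board's top face (z = 15 mm). Axes as the board's
- pin5 (a point): hinge pin of tab 5 (1 is the rightmost as the robot sees it, 5 the leftmost); fixed on the board at x = -72, y = 78 mm, 3 mm above the board's top face (z = 15 mm). Axes as the board's
- tab1 (a joint): fold angle of tab 1, rad: 0 = upright, 1.571 = flat on the print, pointing along the board's +y (left, towards the next tab). Steel blade 14 wide (x), 3 thick, 38 mm long from pin to rounded end. Starts at 0 to 0.7; cannot go below 0. Hinge stiff by 0.01 N m, no spring, stays as left. Flat, its upper face is 16.5 mm above the table; a fingertip lower than that catches on the hinges
- tab2 (a joint): fold angle of tab 2, rad: 0 = upright, 1.571 = flat on the print, pointing along the board's +y (left, towards the next tab). Steel blade 14 wide (x), 3 thick, 38 mm long from pin to rounded end. Starts at 0 to 0.7; cannot go below 0. Hinge stiff by 0.01 N m, no spring, stays as left. Flat, its upper face is 16.5 mm above the table; a fingertip lower than that catches on the hinges
- tab3 (a joint): fold angle of tab 3, rad: 0 = upright, 1.571 = flat on the print, pointing along the board's +y (left, towards the next tab). Steel blade 14 wide (x), 3 thick, 38 mm long from pin to rounded end. Starts at 0 to 0.7; cannot go below 0. Hinge stiff by 0.01 N m, no spring, stays as left. Flat, its upper face is 16.5 mm above the table; a fingertip lower than that catches on the hinges
- tab4 (a joint): fold angle of tab 4, rad: 0 = upright, 1.571 = flat on the print, pointing along the board's +y (left, towards the next tab). Steel blade 14 wide (x), 3 thick, 38 mm long from pin to rounded end. Starts at 0 to 0.7; cannot go below 0. Hinge stiff by 0.01 N m, no spring, stays as left. Flat, its upper face is 16.5 mm above the table; a fingertip lower than that catches on the hinges
- tab5 (a joint): fold angle of tab 5, rad: 0 = upright, 1.571 = flat on the print, pointing along the board's +y (left, towards the next tab). Steel blade 14 wide (x), 3 thick, 38 mm long from pin to rounded end. Starts at 0 to 0.7; cannot go below 0. Hinge stiff by 0.01 N m, no spring, stays as left. Flat, its upper face is 16.5 mm above the table; a fingertip lower than that catches on the hinges
- jar: white screw-top jar, 44 mm wide, 50 mm tall, standing on the far left part of the board, a bystander; origin at its underside
- weight: dark steel knobbed weight, 52 mm wide, 44 mm tall, standing on the far right part of the board, a bystander; origin at its underside
- knife: palette knife, 200 mm long, lying on the table to the left, a bystander (origin at its underside)
- paint: red paint bottle, 72 mm wide, 200 mm tall, standing to the left, a bystander; origin at its underside
- tin: open tin, 84 mm wide, 110 mm tall, standing to the left, a bystander; origin at its underside
- roller: ink roller with wooden handle, drum 42 mm across and 100 mm wide, about 190 mm long, lying to the right, a bystander; origin at its underside
- beaker: clear plastic beaker, 100 mm wide, 130 mm tall, standing to the right, a bystander; origin at its underside

How it is judged:
On the way, in this order (a step that is already met when the one before it is completed fails the run):
1. tab 1 lies flat (the tabs go down in order from the right) (value of joint tab1 above 1.33 rad), for 0.1 s.
2. tab 2 lies flat (value of joint tab2 above 1.33 rad), for 0.1 s.
3. tab 3 lies flat (value of joint tab3 above 1.33 rad), for 0.1 s.
4. tab 4 lies flat (value of joint tab4 above 1.33 rad), for 0.1 s.
5. tab 5 lies flat (value of joint tab5 above 1.33 rad), for 0.1 s.
At the end, for the whole second after the job is handed in: all five tabs are folded to within 0.24 rad of flat, and the board is at rest within 20 mm of where it was (value of joint each of tab1, tab2, tab3, tab4, tab5 above 1.33 rad and distance of board from where it was at the start of the episode below 0.02 m and linear speed of board below 0.01 m/s); the robot touches nothing.
It fails at once if the fingers push on the board or its tabs with more than 20 N (contact force between the fingers and board above 20 N).
It fails at once if the board is shoved more than 20 mm (distance of board from where it was at the start of the episode above 0.02 m).
It fails at once if the board is lifted or tipped (height (world z) of board above 0.006 m or angle between board's own z axis and vertical above 0.06 rad).
It fails at once if a bystander is moved by more than 25 mm (distance of any of jar, weight, knife, paint, tin, roller, beaker from where it was at the start of the episode above 0.025 m).
It fails at once if a bystander is touched by the fingers (contact force between the fingers and jar above 0.5 N or contact force between the fingers and weight above 0.5 N or contact force between the fingers and knife above 0.5 N or contact force between the fingers and paint above 0.5 N or contact force between the fingers and tin above 0.5 N or contact force between the fingers and roller above 0.5 N or contact force between the fingers and beaker above 0.5 N).
It also fails if it takes over 38 s, if anything falls off the work surface, if the arm or the gripper's body presses on something with over 40 N, if the wrist force passes 120 N, or if a joint passes its speed limit or range.

## Working session

There is one attempt and no reset: what is moved stays moved. The work goes in short steps, Python scripts to look and compute and a tool call to move; the robot and the scene stay as the last step left them, time stands still between calls to the robot, and variables do not carry over. Pictures are saved under pics/ and viewed, at most 10 in all, crops included, and the job is handed in when it is done.

Besides the shell and the picture viewer there is one more tool, called after ">>>" as name(argument=value, ...), one argument or row to a line, values as JSON. carry_out: Moves the arm, as the interface text tells. Its arguments: {"type":"object","properties":{"deltas":{"type":"array","items":{"type":"array","items":{"type":"number"}}},"force":{"type":"number"}},"required":["deltas"]}

```bash
mkdir -p pics; cat > h.py <<'E'
import numpy as np, cv2
from workcell import manip, camera, ticket, boxes_of, outline_of
def cloud(p):
    d=p["depth"];h,w=d.shape;f=h/2/np.tan(np.radians(p["vertical_fov"])/2)
    v,u=np.mgrid[:h,:w]
    c=np.stack([(u-p["cx"])/f*d,(v-p["cy"])/f*d,d],-1)
    return (c-p["t"])@p["R"]
def save(p,n): cv2.imwrite("pics/"+n,p["img"][...,::-1])
E
python3 - <<'E'
from h import *
s=manip.get_obs();print(s["clock"],s["position"],s["ee_rot"],s["grip_width"],s["ft_force"])
p=camera("top");q=camera("scene");im=np.vstack([p["img"],q["img"]])
save(p,"top.png");save(q,"scene.png")
for n in ["board","pin1","pin5","tab1","tab3","tab5","jar","weight","knife","paint","tin","roller","beaker"]:
    print(n,[(np.round(b["position"],3),round(b["conf"],2)) for b in boxes_of(n,p)[:5]])
X=cloud(p);r=outline_of("board",p)[0]["region"]
m=r&(abs(X[...,2]-.012)<.004)
print(m.sum(),np.median(X[m],0),cv2.minAreaRect(X[m][:,:2].astype(np.float32)*1000))
E
```

```text
0.0 [0.22461332 0.5828746  0.25251109] [ 1.82858452e-01  9.83138993e-01 -7.04726584e-04 -9.68512610e-05] 1.0016481589980621 [ 0.17476212  0.74646724 -0.37191944]
board [(array([ 0.577, -0.015,  0.017]), 0.87)]
pin1 [(array([ 0.576, -0.021,  0.019]), 0.58)]
pin5 [(array([ 0.576, -0.021,  0.019]), 0.58)]
tab1 [(array([ 0.6  , -0.453,  0.029]), 0.33)]
tab3 [(array([ 0.6  , -0.453,  0.029]), 0.33)]
tab5 [(array([ 0.6  , -0.453,  0.029]), 0.33)]
jar [(array([0.572, 0.079, 0.06 ]), 0.66)]
weight [(array([ 0.677, -0.09 ,  0.035]), 0.73), (array([ 0.577, -0.014,  0.015]), 0.54)]
knife [(array([0.254, 0.392, 0.004]), 0.9)]
paint [(array([0.62 , 0.444, 0.129]), 0.62)]
tin [(array([0.486, 0.486, 0.061]), 0.73)]
roller [(array([ 0.602, -0.451,  0.029]), 0.76)]
beaker [(array([ 0.435, -0.623,  0.07 ]), 0.93), (array([ 0.575, -0.019,  0.015]), 0.59)]
3136 [ 0.5790328  -0.01511591  0.01242952] ((580.5472412109375, -21.213150024414062), (199.7935791015625, 319.1681823730469), 33.1888542175293)
```

View pics/top.png

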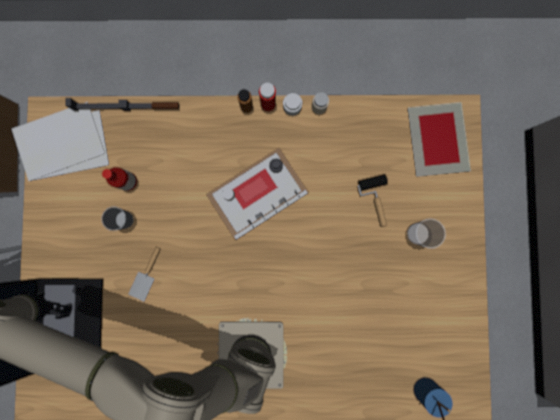

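View pics/scene.png

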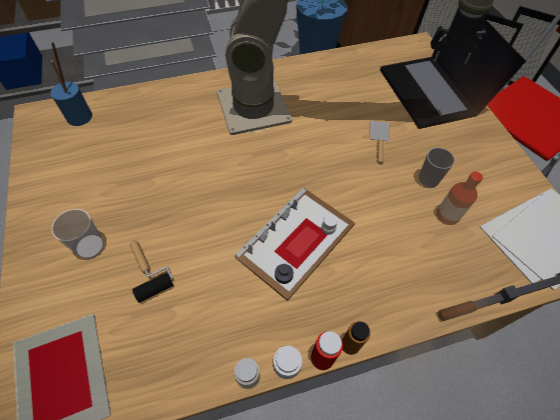

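The top view shows the board at about (258,193), turned roughly 33°, with the rail and tabs along its lower-right edge from (306,193) to (238,236). The jar and weight stand on the far half. The roller at (372,183) and the beaker are well clear.

>>> carry_out(
  deltas=[
    [-0.3,-0.3,0,0,-1],
    [-0.6,-0.6,0,0,-1],
    [-0.9,-0.9,0,0,-1],
    [-1,-1,0,0,-1],
  ],
  force=20,
)

```text
clock: 1.3
position: [0.3127, 0.386, 0.2537]
ee_rot: [0.185, 0.983, 0.0, 0.0]
ft_force: [0.1, 0.7, 0.7]
grip_width: 0.141
grasp_force: 0.0
```

>>> carry_out(
  deltas=[
    [-0.3,-0.3,0,0,-1],
    [-0.6,-0.6,0,0,-1],
    [-0.9,-0.9,0,0,-1],
    [-1,-1,0,0,-1],
  ],
)

```text
clock: 1.8
position: [0.398, 0.192, 0.2537]
ee_rot: [0.185, 0.983, 0.0, 0.0]
ft_force: [-1.2, 0.2, 1.2]
grip_width: 0.004
grasp_force: 0.0
```

>>> carry_out(
  deltas=[
    [-0.3,-0.3,0,0,-1],
    [-0.6,-0.6,0,0,-1],
    [-0.9,-0.9,0,0,-1],
    [-1,-1,0,0,-1],
  ],
)

```text
clock: 2.3
position: [0.4836, -0.0023, 0.2537]
ee_rot: [0.185, 0.983, -0.0, 0.001]
ft_force: [-0.2, 0.6, -0.4]
grip_width: -0.002
grasp_force: 0.0
```

>>> carry_out(
  deltas=[
    [-0.3,-0.3,0,0.3,-1],
    [-0.6,-0.6,0,0.6,-1],
    [-0.9,-0.9,0,0.9,-1],
    [-1,-1,0,1,-1],
    [-1,-1,0,1,-1],
    [-1,-1,0,1,-1],
  ],
)

```text
clock: 3.05
position: [0.5688, -0.1914, 0.2531]
ee_rot: [0.43, 0.903, 0.0, -0.0]
ft_force: [0.1, 0.7, -0.5]
grip_width: 0.003
grasp_force: 0.0
```

```bash
python3 - <<'E'
from h import *
s=manip.get_obs();print(s["clock"],s["position"],s["ee_rot"],s["grip_width"],s["ft_force"],s["joint_pos"])
p=camera("wrist");save(p,"w1.png");X=cloud(p)
np.savez("w1.npz",X=X,img=p["img"],R=p["R"],t=p["t"],d=p["depth"])
for n in ["board","tab1","pin1","jar","weight"]:
    print(n,[(np.round(b["position"],3),round(b["conf"],2)) for b in boxes_of(n,p)[:6]])
E
```

```text
3.05 [ 0.56879925 -0.19142378  0.25314527] [ 4.30326513e-01  9.02673227e-01  2.61577421e-04 -2.62552217e-04] 0.002598288374630749 [ 0.09652306  0.70272113 -0.5425906 ] [-0.32174984  0.32354502  0.71683184  1.56374267 -0.21702887  1.3361564
  1.10121106]
board [(array([ 0.604, -0.056,  0.01 ]), 0.67)]
tab1 [(array([ 0.55 , -0.108,  0.033]), 0.96), (array([ 0.532, -0.08 ,  0.038]), 0.69), (array([ 0.501, -0.032,  0.025]), 0.64)]
pin1 [(array([ 0.604, -0.054,  0.013]), 0.84)]
jar [(array([ 0.529, -0.079,  0.04 ]), 0.18)]
weight [(array([ 0.669, -0.091,  0.036]), 0.59)]
```

View pics/w1.png

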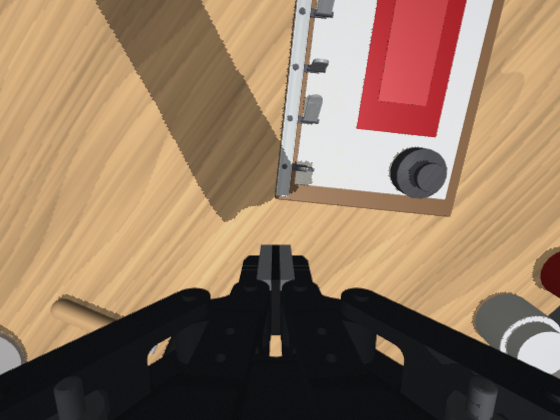

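The wrist picture shows the rail's lower end at (283,195), tab 1 at (303,172), tab 2 at (312,108), tab 3 at (318,66), tab 4 at (322,8), and the shut fingertips at (276,248). Next I'll check the predicted pins against the picture.

```bash
python3 - <<'E'
from h import *
z=np.load("w1.npz");X=z["X"];img=z["img"]
pw=camera("wrist")
f=210/np.tan(np.radians(pw["vertical_fov"])/2)
r=outline_of("board",pw)[0]["region"]
m=r&(abs(X[...,2]-.0125)<.004)
print(m.sum(),np.median(X[m],0),cv2.minAreaRect(X[m][:,:2].astype(np.float32)*1000))
tip=X[245:256,262:290];print("tip",np.round([np.median(tip[...,2]),tip[...,2].min(),tip[...,2].max()],4),np.median(tip.reshape(-1,3),0))
c=np.array([.5805,-.0212]);a=np.radians(33.2);R=np.array([[np.cos(a),-np.sin(a)],[np.sin(a),np.cos(a)]])
o=img[...,::-1].copy()
def pr(b,col):
    w=np.append(c+R@b[:2],b[2]);q=pw["R"]@w+pw["t"];u=(f*q[0]/q[2]+pw["cx"],f*q[1]/q[2]+pw["cy"]);cv2.circle(o,(int(round(u[0])),int(round(u[1]))),2,col,-1)
for y in (-.122,-.072,-.022,.028): pr(np.array([-.072,y,.015]),(0,255,0))
for b in [(-.1,-.16,.012),(.1,-.16,.012),(-.1,0,.012),(-.099,-.16,.015),(-.085,-.16,.015)]: pr(np.array(b),(255,0,255))
cv2.imwrite("pics/w2.png",cv2.resize(o[:270,240:480],None,fx=2.2,fy=2.2))
# board-frame points of tall tab material
B=(X[...,:2]-c)@R
k=(abs(B[...,0]+.072)<.02)&(abs(B[...,1])<.16)&(X[...,2]>.022)&(X[...,2]<.06)
for y in (-.122,-.072,-.022,.028):
    s=k&(B[...,1]>y-.01)&(B[...,1]<y+.04)
    if s.sum():print(y,s.sum(),np.round(np.percentile(B[s][:,0],[5,50,95]),4),np.round(np.percentile(B[s][:,1],[5,95]),4),X[s][:,2].max())
E
```

```text
36785 [ 0.60035295 -0.05511448  0.01265287] ((604.5509033203125, -64.22163391113281), (200.11679077148438, 219.2941131591797), 32.912872314453125)
tip [0.2423 0.2358 0.3738] [ 0.5603214  -0.18374412  0.24229534]
-0.122 53 [-0.0828 -0.0772 -0.0702] [-0.1178 -0.1148] 0.05345375047479657
-0.072 329 [-0.082  -0.0757 -0.0694] [-0.0659 -0.0478] 0.04669514684142122
-0.022 171 [-0.0822 -0.0761 -0.0694] [-0.0214 -0.0169] 0.0532967878952973
0.028 111 [-0.0816 -0.0748 -0.0687] [0.0329 0.0372] 0.02890810245324264
```

View pics/w2.png

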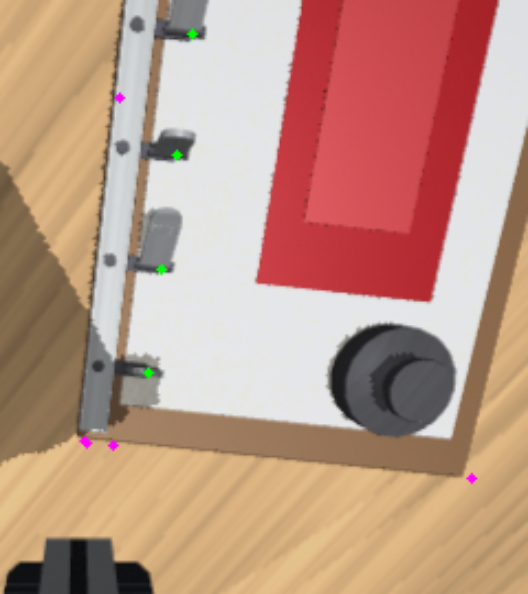

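The network rectangle and the tab cloud agree that the board is about 3 mm nearer than I first had it: centre (0.577, -0.021), yaw 33.0°. I'll line up behind tab 1 and go part way down.

>>> carry_out(
  deltas=[
    [-0.1,0.18,0,0.2,-1],
    [-0.1,0.18,0.3,0.2,-1],
    [-0.1,0.18,0.6,0.2,-1],
    [-0.1,0.18,0.9,0.2,-1],
    [-0.1,0.18,1,0.2,-1],
    [-0.1,0.18,1,0.2,-1],
  ],
)

```text
clock: 4.2
position: [0.5992, -0.1871, 0.1034]
ee_rot: [0.478, 0.879, -0.0, -0.0]
ft_force: [0.3, 0.3, 1.0]
grip_width: -0.003
grasp_force: 0.0
```

```bash
python3 - <<'E'
from h import *
s=manip.get_obs();q=s["ee_rot"];print(s["position"],np.degrees(2*np.arctan2(q[1],q[0])),q,s["ft_force"])
c=np.array([.5772,-.0210]);a=np.radians(33.);R=np.array([[np.cos(a),-np.sin(a)],[np.sin(a),np.cos(a)]])
print("board frame",(s["position"][:2]-c)@R)
p=camera("wrist");X=cloud(p);save(p,"w3.png")
g=X[180:300,240:320];B=(g[...,:2]-c)@R
k=(g[...,2]>.04)&(g[...,2]<.2)&(B[...,1]<-.13)
print(k.sum(),g[k][:,2].min(),B[k].min(0),B[k].max(0), np.median(B[k],0))
E
```

```text
[ 0.59922677 -0.18711188  0.10339154] 122.92694475700014 [ 4.77718901e-01  8.78512673e-01 -1.76609092e-04 -3.22930768e-04] [0.26244893 0.28745699 0.96423324]
board frame [-0.07199781 -0.15130979]
3572 0.08437574897476142 [-0.08734808 -0.14815489] [-0.05971005 -0.1368335 ] [-0.07314402 -0.14012799]
```

View pics/w3.png

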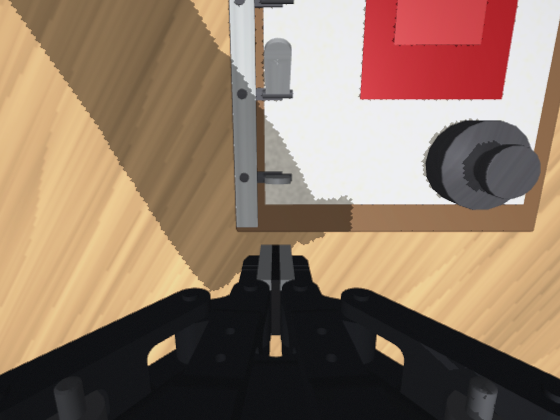

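The fingers line up with the tab row: tab 1 is at (275,178) and the fingertip at (276,248). I'll go down to about 21 mm tip height and stroke slowly over the first half.

>>> carry_out(
  deltas=[
    [0,0,0.1,0,-1],
    [0,0,0.2,0,-1],
    [0,0,0.3,0,-1],
    [0,0,0.36,0,-1],
    [0,0,0.4,0,-1],
    [0,0,0.4,0,-1],
  ],
)

```text
clock: 5.0
position: [0.5991, -0.1871, 0.0429]
ee_rot: [0.478, 0.878, -0.0, -0.0]
ft_force: [0.8, -0.6, 0.1]
grip_width: -0.003
grasp_force: 0.0
```

>>> carry_out(
  deltas=[
    [0.05,0,0,0,-1],
    [0.1,0,0,0,-1],
    [0.15,0,0,0,-1],
    [0.2,0,0,0,-1],
    [0.25,0,0,0,-1],
    [0.3,0,0,0,-1],
    [0.35,0,0,0,-1],
    [0.4,0,0,0,-1],
    [0.45,0,0,0,-1],
    [0.48,0,0,0,-1],
    [0.48,0,0,0,-1],
  ],
)

```text
clock: 6.38
position: [0.5601, -0.1263, 0.0433]
ee_rot: [0.478, 0.879, 0.0, -0.0]
ft_force: [0.4, -0.8, -0.4]
grip_width: -0.006
grasp_force: 0.0
```

```bash
python3 - <<'E'
from h import *
s=manip.get_obs();print(s["clock"],s["position"],s["ft_force"])
c=np.array([.5772,-.0210]);a=np.radians(33.);R=np.array([[np.cos(a),-np.sin(a)],[np.sin(a),np.cos(a)]])
print("board frame",(s["position"][:2]-c)@R)
p=camera("wrist");q=camera("scene")
cv2.imwrite("pics/w4.png",np.hstack([p["img"][:300,150:450],cv2.resize(q["img"][170:310,215:365],(321,300),interpolation=cv2.INTER_CUBIC)])[...,::-1])
E
```

```text
6.375 [ 0.56007546 -0.12629905  0.04330874] [ 0.43346061 -0.76516698 -0.38602161]
board frame [-0.07171183 -0.07898452]
```

View pics/w4.png

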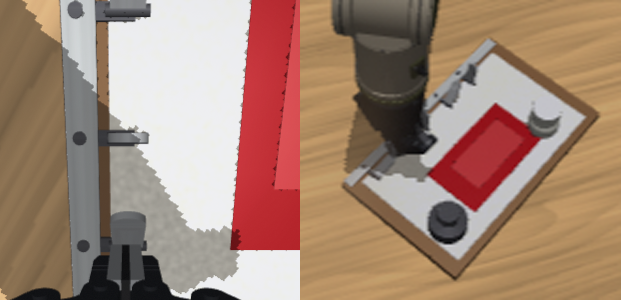

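Tab 1 has folded under the fingers, and tab 2 at (127,225) is now being pushed. I'll check tab 1's height with the scene camera before going on, since tab 1 must be flat before tab 2.

```bash
python3 - <<'E'
from h import *
c=np.array([.5772,-.0210]);a=np.radians(33.);R=np.array([[np.cos(a),-np.sin(a)],[np.sin(a),np.cos(a)]])
p=camera("scene");X=cloud(p);B=(X[...,:2]-c)@R*1000;Z=X[...,2]*1000
for y in range(-150,-80,6):
    r=[]
    for x in (-71,-55,-40):
        k=(abs(B[...,0]-x)<5)&(abs(B[...,1]-y)<3)&(Z<70);r.append((int(k.sum()),round(float(np.median(Z[k])),1) if k.any() else None))
    print(y,r)
E
```

```text
-150 [(7, 10.3), (7, 12.8), (7, 11.0)]
-144 [(8, 10.7), (6, 10.9), (8, 11.1)]
-138 [(7, 11.5), (9, 11.1), (5, 12.8)]
-132 [(6, 13.2), (8, 12.5), (7, 10.2)]
-126 [(7, 13.8), (6, 11.6), (6, 12.2)]
-120 [(7, 15.8), (6, 13.0), (9, 11.9)]
-114 [(7, 17.1), (6, 10.9), (7, 11.0)]
-108 [(5, 16.5), (7, 11.2), (5, 12.9)]
-102 [(9, 18.1), (6, 11.3), (9, 12.8)]
-96 [(5, 19.5), (7, 11.8), (7, 11.8)]
-90 [(23, 38.4), (11, 11.7), (9, 11.7)]
-84 [(2, 33.0), (13, 31.6), (7, 12.3)]
```

Tab 1 lies at about 1.43 rad, so it passes. I'll continue about 1 mm lower for more margin.

>>> carry_out(
  deltas=[
    [0.05,0,0.004,0,-1],
    [0.1,0,0.008,0,-1],
    [0.15,0,0.008,0,-1],
    [0.2,0,0.008,0,-1],
    [0.25,0,0.008,0,-1],
    [0.3,0,0.008,0,-1],
    [0.35,0,0.008,0,-1],
    [0.4,0,0.008,0,-1],
    [0.45,0,0.008,0,-1],
    [0.5,0,0.008,0,-1],
    [0.55,0,0.008,0,-1],
    [0.6,0,0.008,0,-1],
    [0.65,0,0.008,0,-1],
    [0.7,0,0.008,0,-1],
    [0.7,0,0.008,0,-1],
  ],
)

```text
clock: 8.4
position: [0.5028, -0.0379, 0.0421]
ee_rot: [0.477, 0.879, 0.0, -0.0]
ft_force: [-0.9, -0.9, 0.4]
grip_width: 0.003
grasp_force: 0.0
```

>>> carry_out(
  deltas=[
    [0.05,0,0,0,-1],
    [0.1,0,0,0,-1],
    [0.15,0,0,0,-1],
    [0.2,0,0,0,-1],
    [0.25,0,0,0,-1],
    [0.3,0,0,0,-1],
    [0.35,0,0,0,-1],
    [0.4,0,0,0,-1],
    [0.45,0,0,0,-1],
    [0.5,0,0,0,-1],
    [0.55,0,0,0,-1],
    [0.6,0,0,0,-1],
    [0.65,0,0,0,-1],
    [0.7,0,0,0,-1],
    [0.74,0,0,0,-1],
    [0.74,0,0,0,-1],
  ],
)

```text
clock: 10.4
position: [0.4425, 0.0551, 0.0421]
ee_rot: [0.477, 0.879, 0.0, -0.0]
ft_force: [0.1, 0.2, -0.4]
grip_width: -0.001
grasp_force: 0.0
```

>>> carry_out(
  deltas=[
    [0,0,-0.1,0,-1],
    [0,0,-0.4,0,-1],
    [0,0,-0.8,0,-1],
    [0,0,-1,0,-1],
    [0,0,-1,0,-1],
  ],
)

```text
clock: 11.02
position: [0.4442, 0.0545, 0.1951]
ee_rot: [0.478, 0.878, 0.002, 0.001]
ft_force: [0.1, 0.5, -0.3]
grip_width: 0.0
grasp_force: 0.0
```

>>> carry_out(
  deltas=[
    [0.3,-0.3,0,0,-1],
    [0.6,-0.6,0,0,-1],
    [0.9,-0.9,0,0,-1],
    [1,-1,0,0,-1],
    [1,-1,0,0,-1],
  ],
)

```text
clock: 11.65
position: [0.2371, 0.098, 0.1926]
ee_rot: [0.477, 0.879, 0.0, 0.0]
ft_force: [0.1, -0.2, 1.0]
grip_width: -0.001
grasp_force: 0.0
```

```bash
python3 - <<'E'
from h import *
s=manip.get_obs();print(s["clock"],s["position"],s["ft_force"])
c=np.array([.5772,-.0210]);a=np.radians(33.);R=np.array([[np.cos(a),-np.sin(a)],[np.sin(a),np.cos(a)]])
p=camera("scene");X=cloud(p);B=(X[...,:2]-c)@R*1000;Z=X[...,2]*1000
for y0 in range(-122,90,50):
    r=[]
    for d in (4,10,16,22,28,34):
        k=(abs(B[...,0]+71)<5)&(abs(B[...,1]-y0-d)<3)&(Z<70);r.append(round(float(np.median(Z[k])),1) if k.any() else None)
    print(y0,r)
t=camera("top");r=outline_of("board",t)[0]["region"];T=cloud(t);m=r&(abs(T[...,2]-.012)<.004);print(cv2.minAreaRect(T[m][:,:2].astype(np.float32)*1000))
cv2.imwrite("pics/s5.png",cv2.resize(p["img"][170:310,215:375],(800,600)[:2],interpolation=cv2.INTER_CUBIC)[...,::-1])
E
```

```text
11.65 [0.23705548 0.09801052 0.19256881] [ 0.06563152 -0.18829973  1.01272378]
-122 [16.3, 18.1, 18.6, 19.4, 19.5, 20.4]
-72 [14.3, 17.0, 17.6, 16.5, 17.4, 19.1]
-22 [15.4, 16.6, 17.4, 16.8, 18.1, 17.8]
28 [15.9, 17.4, 19.1, 19.7, 17.9, 17.7]
78 [16.7, 15.9, 18.2, 15.9, 18.6, 18.5]
((580.2666015625, -20.235763549804688), (199.5032196044922, 318.2934265136719), 33.07609939575195)
```

View pics/s5.png

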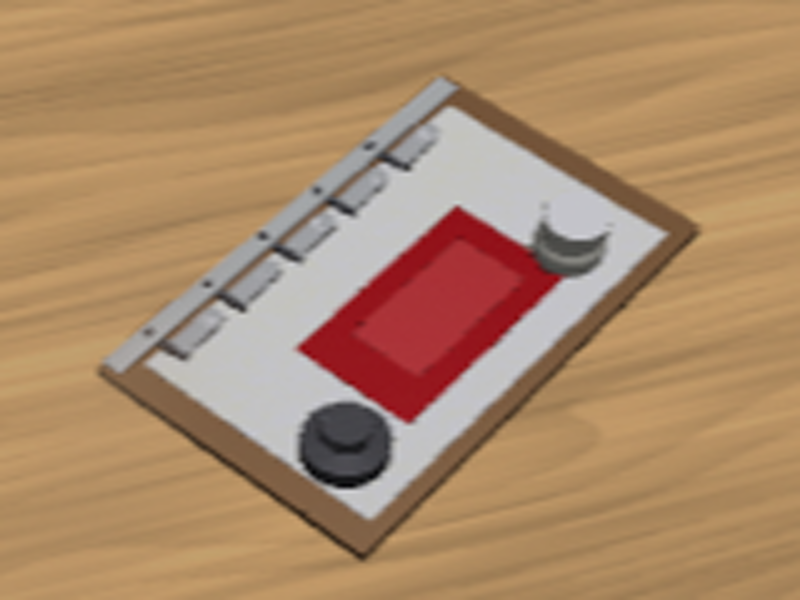

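The picture shows all five tabs lying flat, from (195,330) to (412,145). Their heights fit fold angles of about 1.44 rad or more. The board, jar and weight haven't moved, and the arm is clear of them.

```bash
python3 -c "
from workcell import ticket;print(ticket.hand_in())"
```

```text
the job is handed in; nothing more can be done
None
```

I stroked the five tabs flat in order from right to left and handed the job in at about 12 s; the board and the things around it stayed put, the wrist force read about 1 N after each move, and the hand-in gave back no verdict.

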